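Make up two seed-testing kits

TASK

Make up the two seed-testing kits from the stock on the table. The kit tray with the wide slot gets the thick gauge plate, standing fully home in its slot, and the wide glass jar in the square pocket next to the slot; the tray with the narrow slot gets the thin gauge plate fully home in its slot, the slim glass bottle in the pocket next to the slot and the brass weight in the end pocket. Set everything upright, and put the glass down gently without dropping it or knocking it over.

Things in the scene. Friction and masses are not known exactly. Their poses are not given: they have to be found in the camera images.
- plate_thick: Loose aluminium gauge plate with small dark holes in its faces: 60 (x) by 20 (y, thickness) by 70 mm high (z), 220 g. Origin: centre of its underside, 6 mm above the table at the start, when it stands upright in a loose 24 mm slot of the fixed dark wooden stock stand (cheeks 20 mm above the table). Two such slots, face to face 110 mm apart, hold the two plates. Either way round will do.
- plate_thin: Loose aluminium gauge plate, the same but 10 mm thick: 60 (x) by 10 (y, thickness) by 70 mm high (z), 110 g, upright in the other slot of the stock stand, foot 6 mm above the table; it can lean in that loose slot. Origin: centre of its underside.
- jar: Loose wide glass jar with aluminium lid and paper label, 64 mm diameter (lid 60 mm, from z = 68 mm), 88 mm tall, 250 g, upright on the table. Origin: centre of its underside, z up.
- vial: Loose slim glass bottle with white cap and paper label, 42 mm diameter (straight up to z = 76 mm, cap 30 mm diameter), 100 mm tall, 150 g, upright on the table. Origin: centre of its underside, z up.
- weight: Loose brass balance weight, a 38 mm diameter cylinder up to z = 48 mm with a 22 mm knob on top, 70 mm tall in all, 500 g, upright on the table. Origin: centre of its underside, z up.
- kit_wide: Fixed plywood kit tray, 120 (x) by 200 (y) mm, floor 4 mm thick, rim and dividers 16 mm high, yaw within 0.3 rad. Origin: centre of underside; y runs towards its slot end, slot centred at y = +67 mm. This one has the wide slot (24 mm). Jar pocket next to the slot: 112 (x) by 83 mm (y), centred at (0, -3.5) mm. The small end pocket is already packed (black marker, wooden stick).
- kit_narrow: Fixed plywood kit tray, 120 (x) by 200 (y) mm, floor 4 mm thick, rim and dividers 16 mm high, yaw within 0.3 rad. Origin: centre of underside; y runs towards its slot end, slot centred at y = +67 mm. This one has the narrow slot (14 mm). Bottle pocket next to the slot: 112 (x) by 65 mm (y), centre (0, +5.5) mm; weight pocket at the other end: 112 by 65 mm, centre (0, -63.5) mm.
- slot_wide (a point): Centre of the slot floor (4 mm above the table) of the wide-slot tray; axes as the tray's. The slot runs along x, 24 mm wide (y), 74 mm clear length between end stops; straight cheeks to 20 mm above its floor, then a mouth flaring 9 mm a side up to 32 mm above its floor. For the thick plate.
- slot_narrow (a point): Centre of the slot floor (4 mm above the table) of the narrow-slot tray; axes as the tray's. The slot runs along x, 14 mm wide (y), 74 mm clear length between end stops; straight cheeks to 20 mm above its floor, then a mouth flaring 9 mm a side up to 32 mm above its floor. For the thin plate; the thick one cannot enter.

How it is judged:
At the end, for the whole second after the job is handed in: Each plate on the floor of its matching slot (within 7 mm across, 12 mm along, 0.3 rad of the slot); jar, bottle and weight on the floor of their own pockets (within 28/38/40 mm of the pocket centre in tray x, 15/16/18 mm in y); all within 0.3 rad of upright and at rest (x of plate_thick in the frame of kit_wide between -0.012 and 0.012 m and y of plate_thick in the frame of kit_wide between 0.06 and 0.074 m and z of plate_thick in the frame of kit_wide between -0.002 and 0.01 m and angle between each of plate_thick, plate_thin, jar, vial, weight's own z axis and vertical below 0.3 rad and linear speed of each of plate_thick, plate_thin, jar, vial, weight below 0.03 m/s and angle between the x axis of plate_thick and the x axis of kit_wide, either way round below 0.3 rad and x of plate_thin in the frame of kit_narrow between -0.012 and 0.012 m and y of plate_thin in the frame of kit_narrow between 0.06 and 0.074 m and z of plate_thin in the frame of kit_narrow between -0.002 and 0.01 m and angle between the x axis of plate_thin and the x axis of kit_narrow, either way round below 0.3 rad and x of jar in the frame of kit_wide between -0.028 and 0.028 m and y of jar in the frame of kit_wide between -0.0185 and 0.0115 m and z of jar in the frame of kit_wide between -0.002 and 0.01 m and x of vial in the frame of kit_narrow between -0.038 and 0.038 m and y of vial in the frame of kit_narrow between -0.0105 and 0.0215 m and z of vial in the frame of kit_narrow between -0.002 and 0.01 m and x of weight in the frame of kit_narrow between -0.04 and 0.04 m and y of weight in the frame of kit_narrow between -0.0815 and -0.0455 m and z of weight in the frame of kit_narrow between -0.002 and 0.01 m); the robot touches nothing.
It fails at once if the glass jar or bottle is knocked over (tilted beyond 0.8 rad) (angle between any of jar, vial's own z axis and vertical above 0.8 rad).
It fails at once if the glass jar or bottle is dropped (out of the fingers and faster than 0.8 m/s, a fall of about 30 mm) ((linear speed of jar above 0.8 m/s and contact force between the fingers and jar below 0.05 N) or (linear speed of vial above 0.8 m/s and contact force between the fingers and vial below 0.05 N)).
It also fails if it takes over 134 s, if anything falls off the work surface, if the arm or the gripper's body presses on something with over 40 N, if the wrist force passes 120 N, or if a joint passes its speed limit or range.

ROBOT

A 6-joint arm with a two-finger parallel gripper is mounted at the origin on the work surface. World frame = base frame: x ahead of the robot, y to its left, z up, the work surface at z = 0. Lengths are in m, angles in rad, forces in N, time in s.
With the tool pointing down it reaches from about 0.325 to 0.775 m from the base axis. Payload 9.3 kg.
Tool frame: the origin (TCP) lies midway between the tips of the shut fingers; the grasp point (between the pads) lies 19 mm behind it; z points along the fingers, y is the line along which they close (so a half turn about z gives the same grasp; the last joint's range is limited). The gripper opens to 85 mm and grips with 20 to 120 N. Pads are 22 mm wide; open, the fingers measure 114 mm over their backs; the gripper's body (76 mm by 85 mm) begins 54 mm behind the grasp point. The pads swing forward as they close: fully open they stand 13 mm farther back than shut.
Start: joints at [1.144, 0.259, 0.021, 1.334, 0, 1.418], TCP at [0.149, 0.53, 0.231] pointing down, gripper open.
Joint ranges: [-3.04, 3.04], [-0.91, 1.82], [-1.04, 1.36], [-1.92, 1.95], [-1.52, 1.45], [-3.14, 3.14]. Speed limits (rad/s): [2.22, 2.22, 2.79, 3.14, 3.14, 3.14].

INTERFACE

Orientations are given as a 3x3 rotation matrix whose columns are the frame's x, y, z axes.
In Python, from plant import env gives the robot as it stands. The module is installed in compiled form; this text tells all that it offers.
- The arm moves only by the tool servo_tool, never from a script. Its argument "rows" is a list of rows, each a list of 5 numbers: the shift along the tool's x, y, z in units of 25 mm (1.0 is 25 mm), then the turn about the tool's z in units of 5 degrees (1.0 is 5 degrees), then the finger opening in mm, from 0 to 85.4. In form: [[dx, dy, dz, spin, grip], ...]. A call has 1 to 8 rows; each row is the pose to reach, as a shift and turn from the pose commanded when the call began, along the tool's axes at that moment; what a row does not reach only later rows make up. A row lasts 1/12 s, in which the tool goes at most 41.7 mm and 7.16 degrees, less where a joint would pass 70% of its speed; a pose out of reach is approached as far as the arm can. A call with a gripper value outside its range is refused whole. The fingers move at their own pace and stop on an object; "force" is the grip in N (left out, the last holds). Time passes only in rows, so rows that repeat a pose let the fingers close. It gives the time, the measured TCP pose, the force, the opening and the grip force at its end, in the units of the state.
- env.get_obs(): the state, without advancing time (a new reading comes with each control period).
- env.camera(name): name is "scene" or "top"; returns a dict with "image" (384x512x3 uint8, blue, green, red), "fx", "fy", "cx", "cy" (pixels), "dist" ([k1, k2, p1, p2, k3] as OpenCV has them; the pictures are not rectified), "R" (3x3) and "t" (3): a world point X has camera coordinates R X + t. Camera axes: x right, y down, z forward; pixel columns grow to the right and rows downward; lengths in m; the calibration is good to about 2 mm. A picture is of the moment at which its call begins. There is no depth.
- env.sign_off(): hands the job in; it is judged then, once.
The state is a dict: "t": time; "qpos": joint angles; "dq": joint speeds; "joint_efforts": joint torques, N m; "tcp_pos": TCP position; "eef_rot": TCP orientation; "contact_force": force on the tool from outside, world axes, zero at the start; "torque": the same for the moment, N m; "opening": finger opening in m; "finger_force": force on a finger pad.
Only numpy, scipy, OpenCV 4.12 (cv2) and the standard library are available. Lean on these libraries where they do the work, as an engineer would, in place of code of your own. Each camera call takes 0.05 s, during which the arm holds its last target. There are 200 camera calls.

## Working session

There is one attempt and no reset: what is moved stays moved. The work goes in short steps, Python scripts to look and compute and a tool call to move; the robot and the scene stay as the last step left them, time stands still between calls to the robot, and variables do not carry over. Pictures are saved under pics/ and viewed, at most 14 in all, crops included, and the job is handed in when it is done.

Besides the shell and the picture viewer there is one more tool, called after "Call:" as a command line: name --pt "numbers of a row" for each row, then --argument value for the rest. servo_tool: Moves the arm, as the interface text tells. Its arguments: {"type":"object","properties":{"rows":{"type":"array","items":{"type":"array","items":{"type":"number"}}},"force":{"type":"number"}},"required":["rows"]}

```bash
mkdir -p pics
cat > h.py <<'E'
import numpy as np, cv2
from plant import env
def cam(n):
    return env.camera(n)
def ray(c,px,z):
    K=np.array([[c['fx'],0,c['cx']],[0,c['fy'],c['cy']],[0,0,1]])
    p=cv2.undistortPoints(np.array(px,float).reshape(-1,1,2),K,np.array(c['dist'],float)).reshape(-1,2)
    R=np.array(c['R']);t=np.array(c['t']);o=-R.T@t
    d=np.c_[p,np.ones(len(p))]@R
    return o+d*((z-o[2])/d[:,2])[:,None]
def proj(c,X):
    K=np.array([[c['fx'],0,c['cx']],[0,c['fy'],c['cy']],[0,0,1]])
    return cv2.projectPoints(np.array(X,float).reshape(-1,1,3),cv2.Rodrigues(np.array(c['R']))[0],np.array(c['t'],float),K,np.array(c['dist'],float))[0].reshape(-1,2)
E
python3 - <<'E'
from h import *
for n in('top','scene'):
    c=cam(n);cv2.imwrite(f'pics/{n}0.png',cv2.resize(c['image'],(800,600),interpolation=cv2.INTER_CUBIC))
    R=np.array(c['R']);print(n,-R.T@np.array(c['t']),R.round(2).tolist(),c['fx'])
o=env.get_obs();print(o['tcp_pos'],o['eef_rot'],o['t'],o['contact_force'])
E
```

```text
top [0.38987335 0.0156474  1.02162735] [[-0.02, -1.0, -0.01], [-0.98, 0.03, -0.18], [0.18, 0.01, -0.98]] 420.0941700452654
scene [ 0.8617784  -0.49602197  0.63095543] [[0.84, 0.55, 0.0], [0.39, -0.59, -0.71], [-0.39, 0.6, -0.71]] 353.36028836285067
[0.14862413 0.52927617 0.23071856] [[-9.62733446e-01  2.70451554e-01 -5.19459955e-04]
 [ 2.70451978e-01  9.62732828e-01 -1.10888745e-03]
 [ 2.00200818e-04 -1.20805201e-03 -9.99999250e-01]] 0.1 [ 0.79220129 -0.14058521 -0.40343066]
```

View pics/top0.png

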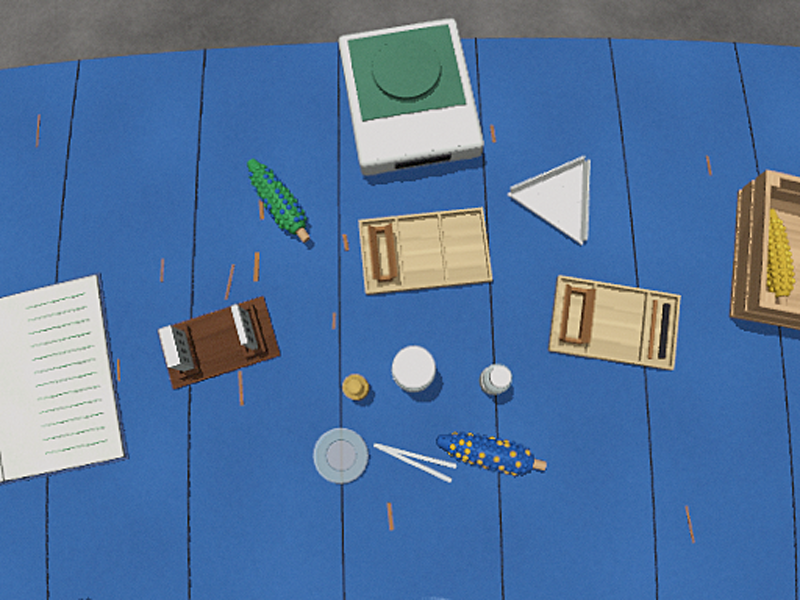

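View pics/scene0.png

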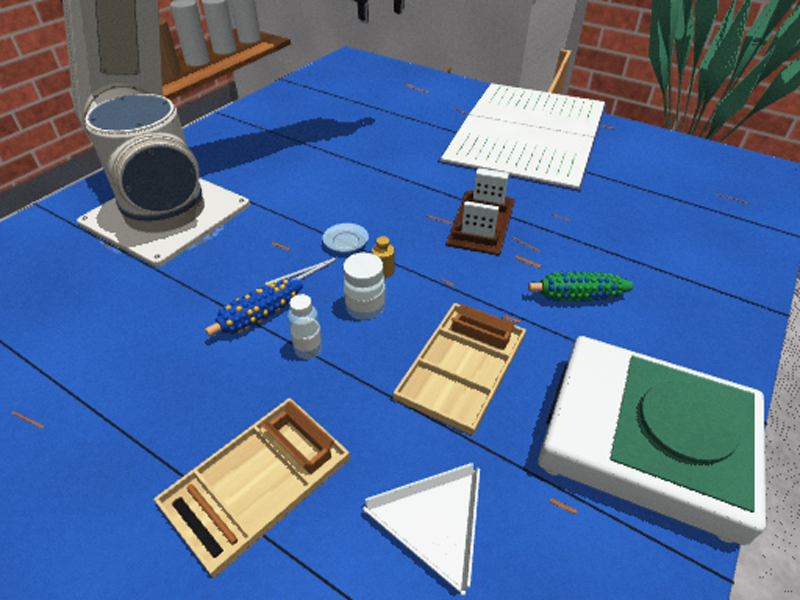

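Top view (800x600): the stock stand is at (218,342), with plates at (172,350) and (243,328). Other positions are narrow tray (425,250), wide tray (615,322), jar (413,368), vial (497,378) and weight (355,386). Next I measure by mask and ray casting.

Run:
```python
from h import *
c=cam('top');im=c['image'];hsv=cv2.cvtColor(im,cv2.COLOR_BGR2HSV)
def roi(x0,y0,x1,y1):
    m=np.zeros(im.shape[:2],bool);m[int(y0*.64):int(y1*.64),int(x0*.64):int(x1*.64)]=1;return m
H,S,V=[hsv[...,i].astype(int) for i in range(3)]
def big(m):
    cs,_=cv2.findContours(m.astype(np.uint8),cv2.RETR_EXTERNAL,cv2.CHAIN_APPROX_NONE);return max(cs,key=cv2.contourArea).reshape(-1,2)
nb=~((H>95)&(H<125)&(S>100))
for n,r in dict(narrow=(350,195,503,303),wide=(538,265,692,380)).items():
    m=roi(*r)&nb&(V>110)
    k=big(m);p=ray(c,k,.013)[:,:2].astype(np.float32)
    (ce,sz,a)=cv2.minAreaRect(p*1000);print(n,np.round(ce,1),np.round(sz,1),a)
    # slot: brown
    m=roi(*r)&(((H<15)&(S>100)&(V<170)))
    if n=='wide': m&=roi(538,265,605,380)
    k=big(m);p=ray(c,k,.036)[:,:2].astype(np.float32);(ce,sz,a)=cv2.minAreaRect(p*1000);print(' slot',np.round(ce,1),np.round(sz,1),a)
for n,r,z in (('jar',(385,335,445,405),.088),('vial',(475,357,520,405),.1)):
    m=roi(*r)&(S<40)&(V>190);k=big(m);p=ray(c,k,z)[:,:2].astype(np.float32);print(n,cv2.minEnclosingCircle(p*1000))
m=roi(335,368,378,410)&nb&(S>90);k=big(m);p=ray(c,k,.045)[:,:2].astype(np.float32);print('weight',cv2.minEnclosingCircle(p*1000))
for r in ((150,310,195,390),(222,295,262,355)):
    m=roi(*r)&(S<60)&(V>190);k=big(m);p=ray(c,k,.076)[:,:2].astype(np.float32);print('plate',cv2.minAreaRect(p*1000))
m=roi(140,285,290,400)&(H<15)&(S>80)&nb;k=big(m);p=ray(c,k,.005)[:,:2].astype(np.float32);print('stand',cv2.minAreaRect(p*1000))
crop=lambda x0,y0,x1,y1:cv2.resize(im[y0:y1,x0:x1],(400,400*(y1-y0)//(x1-x0)),interpolation=cv2.INTER_CUBIC)
a=crop(95,180,185,255);b=crop(225,125,320,200);d=crop(345,170,440,245);h=min(x.shape[0] for x in(a,b,d))
cv2.imwrite('pics/crop1.png',cv2.resize(np.hstack([a[:h],b[:h],d[:h]]),(800,int(h*2/3))))
```

```text
narrow [661.8 -16.6] [122.8 202.6] 4.547107219696045
 slot [653.   49.6] [89.  35.5] 4.2118144035339355
wide [ 537.1 -314. ] [204.6 122.9] 79.3215560913086
 slot [ 546.6 -247.2] [46.1 88.2] 79.2928237915039
jar ((469.1719055175781, 8.142927169799805), 30.78870964050293)
vial ((452.7716369628906, -110.73580169677734), 18.206462860107422)
weight ((446.7543640136719, 92.53357696533203), 20.1650333404541)
plate ((509.3783874511719, 368.3979797363281), (59.40214157104492, 19.50062370300293), 17.085111618041992)
plate ((539.38134765625, 262.6697082519531), (59.020172119140625, 9.242141723632812), 16.75769805908203)
stand ((523.7540893554688, 314.25579833984375), (101.26594543457031, 178.11717224121094), 16.261363983154297)
```

View pics/crop1.png

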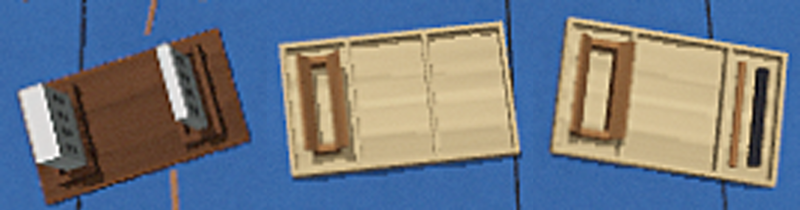

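The crop shows the thick plate on the left of the stand and the thin one on the right. The narrow tray is in the middle with empty pockets, and the wide tray is on the right. I'll write a helper that turns targets into move units, then go to the thick plate.

```bash
cat >> h.py <<'E'
def tray(cx,cy,yaw,x,y):
    a=np.radians(yaw);return (cx+x*np.cos(a)-y*np.sin(a), cy+x*np.sin(a)+y*np.cos(a))
NAR=(663,-16.6,4.5); WID=(537.5,-315,-10.7)
def go(*wps):
    """wps: (x mm,y mm,z mm,angle of tool y, deg); prints units from the present pose"""
    o=env.get_obs();R=np.array(o['eef_rot']);p=np.array(o['tcp_pos'])
    a0=np.degrees(np.arctan2(R[1,1],R[0,1]))
    for w in wps:
        d=R.T@(np.array(w[:3])/1000-p)/.025
        da=(w[3]-a0+90)%180-90
        print(np.r_[d,-da/5].round(2).tolist())
    print('tcp',(p*1000).round(1),'ang',a0.round(1),'open',round(o['opening']*1000,1),'ff',o['finger_force'],'t',round(o['t'],2),'q',np.round(o['qpos'],2), 'F',np.round(o['contact_force'],1))
E
python3 -c "
from h import *
go((509.4,368.4,150,107),(509.4,368.4,42,107))"
```

```text
[-15.63, -2.29, 3.23, -6.54]
[-15.63, -2.29, 7.55, -6.54]
tcp [148.7 529.3 230.8] ang 74.3 open 85.3 ff 0.0 t 0.15 q [ 1.14  0.26  0.02  1.33 -0.    1.42] F [ 0.3 -0.6 -0.3]
```

Call:
servo_tool --pt "-15.63 -2.29 3.23 -6.54 55" --pt "-15.63 -2.29 3.23 -6.54 55" --pt "-15.63 -2.29 3.23 -6.54 55" --pt "-15.63 -2.29 3.23 -6.54 55" --pt "-15.63 -2.29 3.23 -6.54 55" --pt "-15.63 -2.29 3.23 -6.54 55" --pt "-15.63 -2.29 3.23 -6.54 55" --pt "-15.63 -2.29 3.23 -6.54 55"

```text
t: 0.82
tcp_pos: [0.4364, 0.4009, 0.1667]
eef_rot: [[-0.956, -0.293, -0.0], [-0.293, 0.956, -0.0], [0.0, -0.0, -1.0]]
contact_force: [0.3, 0.4, -0.6]
opening: 0.0549
finger_force: 0.0
```

```bash
python3 -c "
from h import *
go((509.4,368.4,150,107),(509.4,368.4,42,107))"
```

```text
[-2.41, -2.1, 0.67, 0.0]
[-2.41, -2.1, 4.99, 0.0]
tcp [436.4 400.9 166.7] ang 107.0 open 54.9 ff 0.0 t 0.82 q [ 0.6   0.36 -0.    1.21  0.    0.3 ] F [ 0.3  0.4 -0.6]
```

Call:
servo_tool --pt "-2.41 -2.1 0.67 0 55" --pt "-2.41 -2.1 0.67 0 55" --pt "-2.41 -2.1 0.67 0 55" --pt "-2.41 -2.1 0.67 0 55" --pt "-2.41 -2.1 2.5 0 55" --pt "-2.41 -2.1 2.5 0 55"

```text
t: 1.32
tcp_pos: [0.5051, 0.3688, 0.1002]
eef_rot: [[-0.956, -0.293, -0.006], [-0.293, 0.956, -0.003], [0.006, -0.001, -1.0]]
contact_force: [-1.8, 0.2, -1.6]
opening: 0.0548
finger_force: 0.0
```

Run:
```python
from h import *
go((509.4,368.4,42,107))
c=cam('scene');cv2.imwrite('pics/s1.png',cv2.resize(c['image'][70:190,240:400],(800,600),interpolation=cv2.INTER_CUBIC))
```

```text
[-0.17, -0.06, 2.33, 0.01]
tcp [505.1 368.8 100.2] ang 107.0 open 54.8 ff 0.0 t 1.32 q [ 0.5   0.45 -0.03  1.1   0.    0.2 ] F [-1.8  0.2 -1.6]
```

View pics/s1.png

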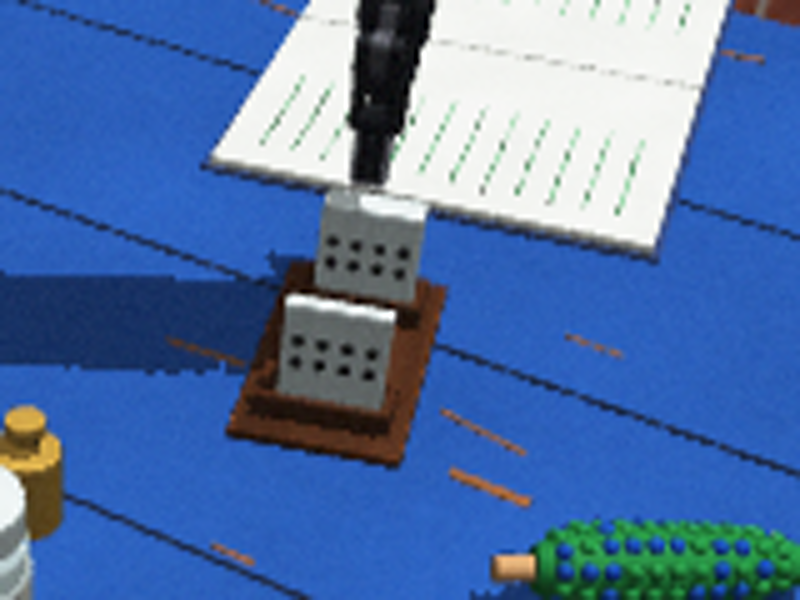

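The finger (370,185) is above the thick plate's top centre (375,205), so I descend and grip.

Call:
servo_tool --pt "0 0 1.2 0 55" --pt "0 0 2.0 0 55" --pt "0 0 2.4 0 55" --pt "0 0 2.4 0 55" --pt "0 0 2.4 0 15" --pt "0 0 2.4 0 15" --pt "0 0 2.4 0 15" --pt "0 0 2.4 0 15" --force 50

```text
t: 2.03
tcp_pos: [0.5086, 0.3697, 0.0465]
eef_rot: [[-0.956, -0.292, 0.002], [-0.292, 0.956, 0.001], [-0.003, -0.0, -1.0]]
contact_force: [-0.1, -2.6, 7.0]
opening: 0.0191
finger_force: 51.8
```

Run:
```python
from h import *
s=tray(*WID,0,67);print(s)
go((509.4,368.4,200,107),(*s,200,79.3))
```

```text
(np.float64(549.9396632308336), np.float64(-249.1649426315778))
[-0.03, -0.06, -6.14, -0.0]
[5.64, -24.16, -6.15, 5.54]
tcp [508.6 369.7  46.5] ang 107.0 open 19.1 ff 51.81427538394928 t 2.03 q [ 0.5   0.49 -0.11  0.97 -0.    0.2 ] F [-0.1 -2.6  7. ]
```

Call:
servo_tool --pt "0 0 -0.5 0 15" --pt "0 0 -1.5 0 15" --pt "0 0 -3 0 15" --pt "0 0 -4.5 0 15" --pt "0 0 -6 0 15" --pt "1 -2 -6 1 15" --pt "2 -3.5 -6 2 15" --pt "2.5 -5 -6 3 15"

```text
t: 2.7
tcp_pos: [0.485, 0.2461, 0.1957]
eef_rot: [[-0.999, -0.033, 0.001], [-0.033, 0.999, 0.001], [-0.001, 0.001, -1.0]]
contact_force: [2.0, -0.6, -1.8]
opening: 0.0194
finger_force: 50.7
```

Call:
servo_tool --pt "0.3 -1.6 0 0.2 15" --pt "0.6 -3.2 0 0.4 15" --pt "0.9 -4.8 0 0.6 15" --pt "1.2 -6.4 0 0.8 15" --pt "1.5 -8 0 1 15" --pt "1.8 -9.6 0 1.2 15" --pt "2.1 -11.2 0 1.4 15" --pt "2.3 -12.5 0 1.6 15"

```text
t: 3.37
tcp_pos: [0.4387, -0.0698, 0.1954]
eef_rot: [[-0.994, 0.106, 0.001], [0.106, 0.994, -0.0], [-0.001, -0.0, -1.0]]
contact_force: [2.1, -1.0, -1.6]
opening: 0.0193
finger_force: 50.7
```

Run:
```python
from h import *
s=tray(*WID,0,67)
go((*s,200,79.3),(*s,120,79.3))
```

```text
[-5.19, -6.66, -0.18, 0.92]
[-5.18, -6.66, 3.02, 0.92]
tcp [438.7 -69.8 195.4] ang 83.9 open 19.3 ff 50.73760807514191 t 3.37 q [-0.35  0.09 -0.28  1.2  -0.   -0.24] F [ 2.1 -1.  -1.6]
```

Call:
servo_tool --pt "-1 -1.3 0 0.5 15" --pt "-2 -2.6 0 0.9 15" --pt "-3 -4 0 0.9 15" --pt "-4.2 -5.4 0 0.9 15" --pt "-5.1 -6.4 0 0.9 15" --pt "-5.18 -6.66 1 0.92 15" --pt "-5.18 -6.66 2.5 0.92 15" --pt "-5.18 -6.66 2.5 0.92 15"

```text
t: 4.03
tcp_pos: [0.5483, -0.2459, 0.1259]
eef_rot: [[-0.983, 0.185, -0.008], [0.185, 0.983, 0.006], [0.009, 0.004, -1.0]]
contact_force: [-1.7, 1.9, -3.7]
opening: 0.0191
finger_force: 50.8
```

Call:
servo_tool --pt "0 0 0 0 15" --pt "0 0 0 0 15"

```text
t: 4.2
tcp_pos: [0.5514, -0.2466, 0.1341]
eef_rot: [[-0.983, 0.183, 0.001], [0.183, 0.983, -0.001], [-0.001, -0.0, -1.0]]
contact_force: [1.1, 1.3, -1.3]
opening: 0.0192
finger_force: 50.8
```

Run:
```python
from h import *
s=tray(*WID,0,67)
go((*s,90,79.3),(*s,44,79.3))
ts=cam('top')['image'][150:270,320:480];ss=cam('scene')['image'][220:370,90:290]
cv2.imwrite('pics/p2.png',np.hstack([cv2.resize(ts,(400,300)),cv2.resize(ss,(400,300))]))
```

```text
[0.04, -0.11, 1.76, 0.03]
[0.04, -0.11, 3.6, 0.03]
tcp [ 551.4 -246.6  134.1] ang 79.4 open 19.2 ff 50.813090801239014 t 4.2 q [-0.56  0.39 -0.03  1.14  0.   -0.38] F [ 1.1  1.3 -1.3]
```

View pics/p2.png

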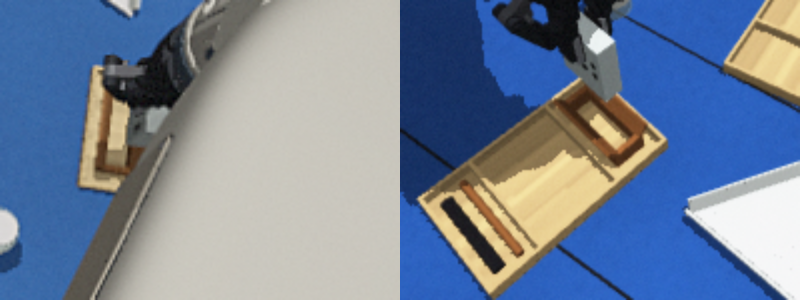

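The plate hangs above the wide slot (scene crop: plate (600,60), slot (605,120)) and lines up. I descend with a small correction.

Call:
servo_tool --pt "0.04 -0.11 0.6 0 15" --pt "0.04 -0.11 1.2 0 15" --pt "0.04 -0.11 1.8 0 15" --pt "0.04 -0.11 2.3 0 15" --pt "0.04 -0.11 2.7 0 15" --pt "0.04 -0.11 3.0 0 15" --pt "0.04 -0.11 3.0 0 15"

```text
t: 4.88
tcp_pos: [0.5494, -0.2489, 0.0569]
eef_rot: [[-0.983, 0.183, -0.0], [0.183, 0.983, 0.0], [0.0, 0.0, -1.0]]
contact_force: [-0.6, 1.3, -2.1]
opening: 0.0192
finger_force: 50.9
```

Call:
servo_tool --pt "0 0 0.15 0 15" --pt "0 0 0.3 0 15" --pt "0 0 0.4 0 15" --pt "0 0 0.5 0 15" --pt "0 0 0.5 0 15"

```text
t: 5.3
tcp_pos: [0.5497, -0.2493, 0.0447]
eef_rot: [[-0.983, 0.184, 0.0], [0.184, 0.983, -0.0], [-0.0, -0.0, -1.0]]
contact_force: [0.2, -0.4, -2.6]
opening: 0.0192
finger_force: 50.7
```

Call:
servo_tool --pt "0 0 0.04 0 15" --pt "0 0 0.08 0 15" --pt "0 0 0.08 0 15"

```text
t: 5.55
tcp_pos: [0.5497, -0.2494, 0.0444]
eef_rot: [[-0.983, 0.184, 0.001], [0.184, 0.983, -0.001], [-0.001, -0.001, -1.0]]
contact_force: [-4.9, 1.5, 11.9]
opening: 0.0196
finger_force: 52.6
```

Seated on the floor (+12 N upwards). I release and lift.

Call:
servo_tool --pt "0 0 0 0 40" --pt "0 0 0 0 40" --pt "0 0 0 0 40" --pt "0 0 -1 0 40" --pt "0 0 -2.5 0 40" --pt "0 0 -4 0 40" --pt "0 0 -5 0 40" --pt "0 0 -5.5 0 40"

```text
t: 6.22
tcp_pos: [0.5506, -0.2498, 0.1842]
eef_rot: [[-0.983, 0.184, 0.004], [0.184, 0.983, -0.003], [-0.005, -0.002, -1.0]]
contact_force: [0.6, -0.2, -0.3]
opening: 0.04
finger_force: 0.0
```

Run:
```python
from h import *
go((540.5,263,180,107),(540.5,263,42,107))
ss=cam('scene')['image'][220:370,90:290]
cv2.imwrite('pics/p3.png',cv2.resize(ss,(400,300)))
```

```text
[4.16, 20.09, 0.11, -5.52]
[4.19, 20.1, 5.63, -5.52]
tcp [ 550.6 -249.8  184.2] ang 79.4 open 40.0 ff 0.0 t 6.22 q [-0.56  0.36  0.06  1.26  0.   -0.38] F [ 0.6 -0.2 -0.3]
```

View pics/p3.png

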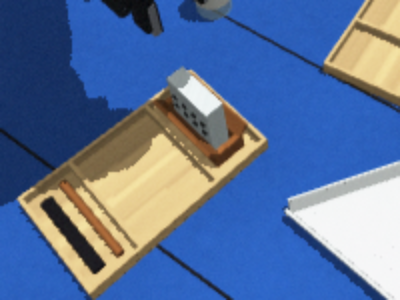

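The thick plate stands in the wide slot at (200,105). Now the thin plate.

Call:
servo_tool --pt "0.3 1.5 0 -0.5 45" --pt "0.6 3 0 -1 45" --pt "0.9 4.5 0 -1.5 45" --pt "1.2 6 0 -2 45" --pt "1.6 7.5 0 -2.5 45" --pt "1.9 9 0 -3 45" --pt "2.2 10.5 0 -3.5 45" --pt "2.5 12 0 -4 45"

```text
t: 6.93
tcp_pos: [0.5426, 0.059, 0.1795]
eef_rot: [[-0.986, -0.166, -0.001], [-0.166, 0.986, 0.0], [0.001, 0.0, -1.0]]
contact_force: [1.4, 0.5, 0.1]
opening: 0.0448
finger_force: 0.0
```

Run:
```python
from h import *
go((540.5,263,180,107),(540.5,263,110,107))
```

```text
[-1.27, 8.06, -0.02, -1.49]
[-1.27, 8.06, 2.78, -1.49]
tcp [542.6  59.  179.5] ang 99.5 open 44.8 ff 0.0 t 6.93 q [-0.05  0.27 -0.09  1.21  0.   -0.21] F [1.4 0.5 0.1]
```

Call:
servo_tool --pt "-0.25 1.5 0 -0.5 45" --pt "-0.5 3 0 -1 45" --pt "-0.8 4.6 0 -1.5 45" --pt "-1 6.1 0 -1.5 45" --pt "-1.2 7.6 0 -1.5 45" --pt "-1.27 8.06 1.4 -1.5 45" --pt "-1.27 8.06 2.78 -1.5 45" --pt "-1.27 8.06 2.78 -1.5 45"

```text
t: 7.6
tcp_pos: [0.5379, 0.2613, 0.1039]
eef_rot: [[-0.956, -0.293, -0.01], [-0.293, 0.956, -0.003], [0.01, -0.0, -1.0]]
contact_force: [-0.7, 0.1, -0.8]
opening: 0.0453
finger_force: 0.0
```

Call:
servo_tool --pt "0 0 0 0 45" --pt "0 0 0 0 45"

```text
t: 7.77
tcp_pos: [0.5422, 0.2609, 0.1119]
eef_rot: [[-0.957, -0.29, 0.001], [-0.29, 0.957, 0.0], [-0.001, -0.0, -1.0]]
contact_force: [0.5, 0.3, 0.8]
opening: 0.0446
finger_force: 0.0
```

Run:
```python
from h import *
go((540.5,263,44,107))
```

```text
[0.04, 0.1, 2.72, -0.02]
tcp [542.2 260.9 111.9] ang 106.9 open 44.6 ff 0.0 t 7.77 q [ 0.31  0.4  -0.08  1.09 -0.    0.01] F [0.5 0.3 0.8]
```

Call:
servo_tool --pt "0.04 0.08 0.8 0 45" --pt "0.04 0.08 1.6 0 45" --pt "0.04 0.08 2.3 0 45" --pt "0.04 0.08 2.7 0 45" --pt "0.04 0.08 2.7 0 45" --pt "0.04 0.08 2.7 0 5" --pt "0.04 0.08 2.7 0 5" --pt "0.04 0.08 2.7 0 5" --force 40

```text
t: 8.43
tcp_pos: [0.541, 0.2629, 0.0448]
eef_rot: [[-0.957, -0.291, 0.002], [-0.291, 0.957, 0.001], [-0.002, 0.0, -1.0]]
contact_force: [-1.3, 0.0, 3.5]
opening: 0.0093
finger_force: 31.7
```

Call:
servo_tool --pt "0 0 0 0 5" --pt "0 0 0 0 5" --pt "0 0 0 0 5"

```text
t: 8.68
tcp_pos: [0.5409, 0.263, 0.0448]
eef_rot: [[-0.957, -0.291, 0.003], [-0.291, 0.957, 0.001], [-0.003, -0.0, -1.0]]
contact_force: [-0.5, 0.1, 7.6]
opening: 0.0097
finger_force: 41.4
```

Run:
```python
from h import *
s=tray(*NAR,0,67);print(s)
go((540.5,263,160,107),(*s,160,94.5))
```

```text
(np.float64(657.7432405862344), np.float64(50.19346136011958))
[0.0, 0.0, -4.61, -0.02]
[-2.01, -9.51, -4.6, 2.48]
tcp [540.9 263.   44.8] ang 106.9 open 9.7 ff 41.38674080371857 t 8.68 q [ 0.31  0.45 -0.18  0.94 -0.    0.02] F [-0.5  0.1  7.6]
```

Call:
servo_tool --pt "0 0 -0.5 0 5" --pt "0 0 -1.5 0 5" --pt "0 0 -3 0 5" --pt "0 0 -4.3 0 5" --pt "-0.3 -1.5 -4.6 0.5 5" --pt "-0.6 -3 -4.6 1 5" --pt "-1 -4.5 -4.6 1.5 5" --pt "-1.3 -6 -4.6 2 5"

```text
t: 9.35
tcp_pos: [0.6156, 0.1276, 0.1593]
eef_rot: [[-0.993, -0.119, 0.002], [-0.119, 0.993, 0.0], [-0.002, -0.0, -1.0]]
contact_force: [1.2, 0.8, -1.7]
opening: 0.0099
finger_force: 40.3
```

Run:
```python
from h import *
s=tray(*NAR,0,67)
go((*s,160,94.5),(*s,110,94.5))
```

```text
[-1.3, -3.27, -0.03, 0.47]
[-1.3, -3.27, 1.97, 0.47]
tcp [615.6 127.6 159.3] ang 96.8 open 9.9 ff 40.28398275375366 t 9.35 q [ 0.07  0.42  0.08  1.23 -0.   -0.05] F [ 1.2  0.8 -1.7]
```

Call:
servo_tool --pt "-0.5 -1.3 0 0.3 5" --pt "-1 -2.6 0 0.45 5" --pt "-1.2 -3.1 0 0.45 5" --pt "-1.2 -3.1 1 0.45 5" --pt "-1.2 -3.1 1.9 0.45 5" --pt "-1.2 -3.1 1.9 0.45 5" --pt "-1.2 -3.1 1.9 0.45 5"

```text
t: 9.93
tcp_pos: [0.6531, 0.0556, 0.1103]
eef_rot: [[-0.997, -0.082, -0.002], [-0.082, 0.997, 0.0], [0.002, 0.0, -1.0]]
contact_force: [-0.4, 0.9, -1.0]
opening: 0.0095
finger_force: 40.3
```

Run:
```python
from h import *
s=tray(*NAR,0,67)
go((*s,90,94.5),(*s,44,94.5))
ts=cam('top')['image'][110:230,200:360];ss=cam('scene')['image'][150:300,230:430]
cv2.imwrite('pics/p4.png',np.hstack([cv2.resize(ts,(400,300)),cv2.resize(ss,(400,300))]))
```

```text
[-0.17, -0.23, 0.81, 0.04]
[-0.17, -0.23, 2.65, 0.04]
tcp [653.1  55.6 110.3] ang 94.7 open 9.5 ff 40.28824746608734 t 9.93 q [-0.04  0.49  0.07  1.15  0.   -0.12] F [-0.4  0.9 -1. ]
```

View pics/p4.png

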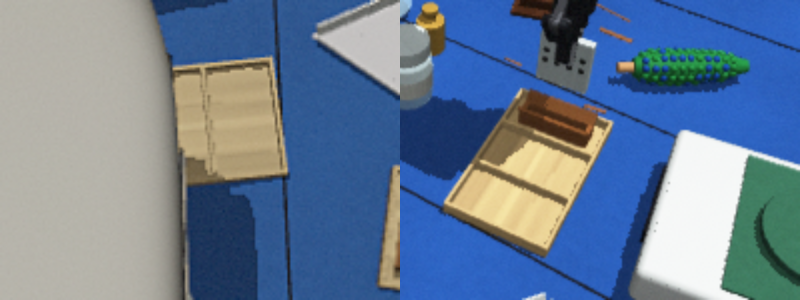

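The plate hangs over the narrow slot (scene: plate foot (563,85), slot (558,118)). I correct by 5 mm and descend.

Call:
servo_tool --pt "-0.17 -0.23 0 0 5" --pt "-0.17 -0.23 0.6 0 5" --pt "-0.17 -0.23 1.0 0 5" --pt "-0.17 -0.23 1.4 0 5" --pt "-0.17 -0.23 1.8 0 5" --pt "-0.17 -0.23 2.1 0 5" --pt "-0.17 -0.23 2.1 0 5"

```text
t: 10.62
tcp_pos: [0.6577, 0.0501, 0.0562]
eef_rot: [[-0.997, -0.081, -0.003], [-0.081, 0.997, 0.0], [0.003, 0.0, -1.0]]
contact_force: [-0.5, -1.0, -1.7]
opening: 0.0094
finger_force: 40.3
```

Call:
servo_tool --pt "0 0 0.15 0 5" --pt "0 0 0.3 0 5" --pt "0 0 0.4 0 5" --pt "0 0 0.5 0 5" --pt "0 0 0.55 0 5"

```text
t: 11.03
tcp_pos: [0.6586, 0.05, 0.0443]
eef_rot: [[-0.997, -0.081, -0.0], [-0.081, 0.997, -0.0], [0.0, -0.0, -1.0]]
contact_force: [0.6, -0.1, -1.3]
opening: 0.0095
finger_force: 40.3
```

Call:
servo_tool --pt "0 0 0.05 0 5" --pt "0 0 0.1 0 5" --pt "0 0 0.1 0 5" --pt "0 0 0.1 0 5"

```text
t: 11.37
tcp_pos: [0.6587, 0.05, 0.0428]
eef_rot: [[-0.997, -0.081, 0.001], [-0.081, 0.997, -0.0], [-0.001, -0.0, -1.0]]
contact_force: [-3.2, -0.4, 6.2]
opening: 0.0093
finger_force: 41.1
```

Contact at the expected height, so I release.

Call:
servo_tool --pt "0 0 0 0 30" --pt "0 0 0 0 30" --pt "0 0 0 0 30" --pt "0 0 -1 0 30" --pt "0 0 -2.5 0 30" --pt "0 0 -4 0 60" --pt "0 0 -4.5 0 85" --pt "0 0 -4.5 0 85"

```text
t: 12.03
tcp_pos: [0.6604, 0.05, 0.1589]
eef_rot: [[-0.997, -0.081, 0.007], [-0.081, 0.997, -0.0], [-0.007, -0.001, -1.0]]
contact_force: [0.2, 0.4, -0.6]
opening: 0.0654
finger_force: 0.0
```

Run:
```python
from h import *
go((446.8,92.5,155,20),(469.2,8.1,150,10),(469.2,8.1,150,-10.7))
c=cam('scene');im=c['image']
# check: cap/lid centres in scene projected
for n,X in dict(jar=(.4692,.0081,.088),vial=(.4528,-.1107,.1),weight=(.4468,.0925,.07)).items(): print(n,proj(c,X)[0].round(1))
cv2.imwrite('pics/p5.png',cv2.resize(im[140:300,150:400],(750,480)))
```

```text
[8.38, 2.39, 0.1, 14.93]
[7.76, -1.05, 0.3, 16.93]
[7.76, -1.05, 0.3, -14.93]
tcp [660.4  50.  158.9] ang 94.7 open 65.4 ff 0.0 t 12.03 q [-0.05  0.47  0.16  1.26  0.   -0.13] F [ 0.2  0.4 -0.6]
jar [232.1 168.5]
vial [193.4 191.6]
weight [244.6 152.9]
```

View pics/p5.png

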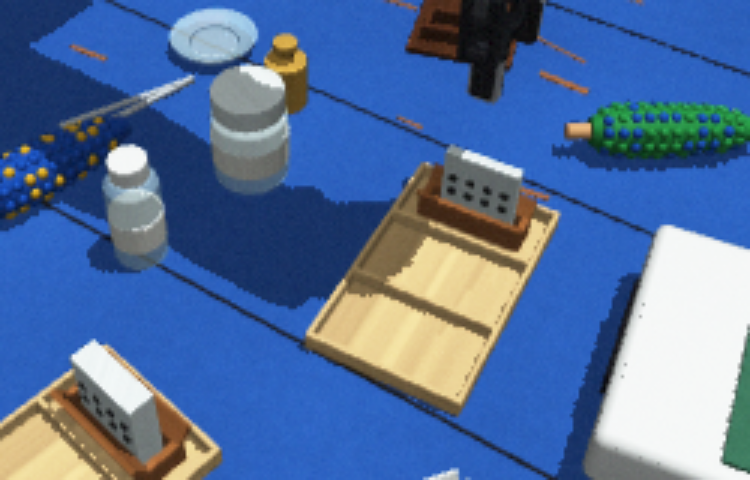

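The scene view agrees with the measured positions to about 1 px: jar lid (248,82), vial cap (128,158), weight (285,40). The thin plate stands in the narrow slot. Next is the weight, with the fingers closing along the tray's x.

Call:
servo_tool --pt "1 0.3 0 1.4 60" --pt "2 0.6 0 2.8 60" --pt "3 0.9 0 4.2 60" --pt "4 1.2 0 5.6 60" --pt "5 1.5 0 7 60" --pt "6 1.8 0 8.4 60" --pt "7 2.1 0 9.8 60" --pt "8.2 2.39 0 11.2 60"

```text
t: 12.75
tcp_pos: [0.448, 0.0931, 0.1529]
eef_rot: [[-0.62, 0.785, -0.002], [0.785, 0.62, 0.0], [0.001, -0.002, -1.0]]
contact_force: [-0.7, -0.4, 0.3]
opening: 0.0603
finger_force: 0.0
```

Call:
servo_tool --pt "0 0 0 1.4 60" --pt "0 0 0 2.8 60" --pt "0 0 0 4.2 60" --pt "0 0 0 5.6 60" --pt "0 0 0 6.8 60" --pt "0 0 0 6.8 60" --pt "0 0 0 6.8 60"

```text
t: 13.33
tcp_pos: [0.4489, 0.0929, 0.1535]
eef_rot: [[-0.085, 0.996, -0.002], [0.996, 0.085, 0.0], [0.0, -0.002, -1.0]]
contact_force: [0.3, -0.6, -0.0]
opening: 0.0597
finger_force: 0.0
```

Run:
```python
from h import *
go((446.8,92.5,90,4.5),(446.8,92.5,17,4.5))
```

```text
[-0.01, -0.08, 2.54, 0.07]
[-0.01, -0.08, 5.46, 0.07]
tcp [448.9  92.9 153.5] ang 4.9 open 59.7 ff 0.0 t 13.33 q [ 0.02  0.14 -0.33  1.1   0.    1.51] F [ 0.3 -0.6 -0. ]
```

Call:
servo_tool --pt "0 -0.08 1 0 60" --pt "0 -0.08 2 0 60" --pt "0 -0.08 3 0 60" --pt "0 -0.08 3.8 0 60" --pt "0 -0.08 4.6 0 60" --pt "0 -0.08 5.2 0 60" --pt "0 -0.08 5.45 0 60" --pt "0 -0.08 5.45 0 60" --force 60

```text
t: 14.0
tcp_pos: [0.4463, 0.0927, 0.0168]
eef_rot: [[-0.084, 0.996, -0.003], [0.996, 0.084, -0.0], [0.0, -0.003, -1.0]]
contact_force: [-0.0, 0.2, 0.1]
opening: 0.0598
finger_force: 0.0
```

Call:
servo_tool --pt "0 0 0 0 32" --pt "0 0 0 0 32" --pt "0 0 0 0 32" --pt "0 0 0 0 32" --pt "0 0 0 0 32"

```text
t: 14.42
tcp_pos: [0.4477, 0.0927, 0.0192]
eef_rot: [[-0.082, 0.997, 0.001], [0.997, 0.082, -0.0], [-0.0, 0.001, -1.0]]
contact_force: [-3.2, -0.0, 6.0]
opening: 0.0367
finger_force: 61.1
```

Run:
```python
from h import *
s=tray(*NAR,0,-63.5);print(s)
go((446.8,92.5,120,4.5),(*s,120,4.5))
```

```text
(np.float64(667.9821525787181), np.float64(-79.90425069205364))
[-0.01, -0.03, -4.03, 0.04]
[-7.6, 8.22, -4.02, 0.04]
tcp [447.7  92.7  19.2] ang 4.7 open 36.7 ff 61.05191656504758 t 14.42 q [ 0.02  0.27 -0.56  0.74 -0.    1.51] F [-3.2 -0.   6. ]
```

Call:
servo_tool --pt "0 0 -0.5 0 32" --pt "0 0 -1.5 0 32" --pt "0 0 -3 0 32" --pt "0 0 -4.5 0 32" --pt "-1.1 1.2 -5.2 0 32" --pt "-2.2 2.4 -5.2 0 32" --pt "-3.3 3.6 -5.2 0 32" --pt "-4.4 4.8 -5.2 0 32"

```text
t: 15.08
tcp_pos: [0.5774, -0.0083, 0.1492]
eef_rot: [[-0.082, 0.997, 0.002], [0.997, 0.082, -0.0], [-0.0, 0.002, -1.0]]
contact_force: [1.1, 0.7, -5.0]
opening: 0.0365
finger_force: 61.7
```

Run:
```python
from h import *
s=tray(*NAR,0,-63.5);go((*s,150,4.5),(*s,60,4.5))
```

```text
[-3.15, 3.38, -0.02, 0.04]
[-3.15, 3.37, 3.58, 0.04]
tcp [577.4  -8.3 149.2] ang 4.7 open 36.5 ff 61.69692705909256 t 15.08 q [-0.16  0.34 -0.08  1.15  0.    1.33] F [ 1.1  0.7 -5. ]
```

Call:
servo_tool --pt "-1 1.1 0 0 32" --pt "-2 2.2 0 0 32" --pt "-2.9 3.1 0 0 32" --pt "-3.1 3.3 0.8 0 32" --pt "-3.1 3.3 1.8 0 32" --pt "-3.1 3.3 2.8 0 32" --pt "-3.1 3.3 3.4 0 32" --pt "-3.1 3.3 3.4 0 32"

```text
t: 15.75
tcp_pos: [0.6623, -0.0773, 0.059]
eef_rot: [[-0.081, 0.997, -0.007], [0.997, 0.081, 0.002], [0.002, -0.007, -1.0]]
contact_force: [-0.4, 0.3, -5.4]
opening: 0.0363
finger_force: 61.7
```

Call:
servo_tool --pt "0 0 0.2 0 32" --pt "0 0 0.4 0 32" --pt "0 0 0.6 0 32" --pt "0 0 0.9 0 32" --pt "0 0 1.15 0 32" --pt "0 0 1.35 0 32" --pt "0 0 1.35 0 32"

```text
t: 16.33
tcp_pos: [0.6639, -0.0775, 0.0282]
eef_rot: [[-0.081, 0.997, -0.002], [0.997, 0.081, 0.0], [0.001, -0.002, -1.0]]
contact_force: [-0.2, 0.2, -5.1]
opening: 0.0358
finger_force: 61.9
```

Run:
```python
from h import *
s=tray(*NAR,0,-63.5);go((*s,22,4.5))
```

```text
[-0.11, 0.16, 0.25, 0.03]
tcp [663.9 -77.5  28.2] ang 4.7 open 35.8 ff 61.88232311513275 t 16.33 q [-0.24  0.57 -0.01  0.99  0.    1.25] F [-0.2  0.2 -5.1]
```

Call:
servo_tool --pt "-0.1 0.1 0.08 0 32" --pt "-0.1 0.1 0.16 0 32" --pt "-0.1 0.1 0.22 0 32" --pt "-0.1 0.1 0.26 0 32" --pt "-0.1 0.1 0.26 0 32"

```text
t: 16.75
tcp_pos: [0.6674, -0.0801, 0.0233]
eef_rot: [[-0.081, 0.997, 0.001], [0.997, 0.081, -0.0], [-0.0, 0.001, -1.0]]
contact_force: [0.3, 0.4, -2.7]
opening: 0.0364
finger_force: 62.0
```

Call:
servo_tool --pt "0 0 0.03 0 32" --pt "0 0 0.03 0 45" --pt "0 0 0.03 0 60" --pt "0 0 0.03 0 60" --pt "0 0 -1 0 60" --pt "0 0 -2.5 0 70" --pt "0 0 -4 0 85" --pt "0 0 -5.2 0 85"

```text
t: 17.42
tcp_pos: [0.6676, -0.08, 0.1559]
eef_rot: [[-0.081, 0.997, 0.002], [0.997, 0.081, -0.0], [-0.001, 0.002, -1.0]]
contact_force: [0.6, -0.6, 0.1]
opening: 0.0846
finger_force: 0.0
```

Run:
```python
from h import *
go((469.2,8.1,150,4.5),(469.2,8.1,28,4.5))
```

```text
[4.16, -7.62, 0.22, 0.03]
[4.16, -7.63, 5.1, 0.03]
tcp [667.6 -80.  155.9] ang 4.7 open 84.6 ff 0.0 t 17.42 q [-0.24  0.49  0.19  1.27  0.    1.25] F [ 0.6 -0.6  0.1]
```

Call:
servo_tool --pt "0.7 -1.3 0 0 85" --pt "1.4 -2.6 0 0 85" --pt "2.1 -3.9 0 0 85" --pt "2.8 -5.2 0 0 85" --pt "3.5 -6.4 0 0 85" --pt "4.16 -7.62 0.2 0 85" --pt "4.16 -7.62 0.2 0 85" --pt "4.16 -7.62 0.2 0 85"

```text
t: 18.08
tcp_pos: [0.4678, 0.0089, 0.1486]
eef_rot: [[-0.082, 0.997, 0.001], [0.997, 0.082, -0.0], [-0.0, 0.001, -1.0]]
contact_force: [0.9, 0.3, 0.4]
opening: 0.0848
finger_force: 0.0
```

Call:
servo_tool --pt "0 0 0 0 85" --pt "0 0 0 0 85"

```text
t: 18.25
tcp_pos: [0.4701, 0.0078, 0.1483]
eef_rot: [[-0.081, 0.997, 0.001], [0.997, 0.081, -0.0], [-0.0, 0.001, -1.0]]
contact_force: [-0.3, -0.6, -0.6]
opening: 0.0852
finger_force: 0.0
```

Run:
```python
from h import *
go((469.2,8.1,100,4.5),(469.2,8.1,28,4.5))
c=cam('scene');cv2.imwrite('pics/p6.png',cv2.resize(c['image'][80:260,140:380],(800,600)))
```

```text
[0.02, -0.04, 1.93, 0.03]
[0.02, -0.04, 4.81, 0.03]
tcp [470.1   7.8 148.3] ang 4.6 open 85.2 ff 0.0 t 18.25 q [-0.16  0.16 -0.32  1.09 -0.    1.33] F [-0.3 -0.6 -0.6]
```

View pics/p6.png

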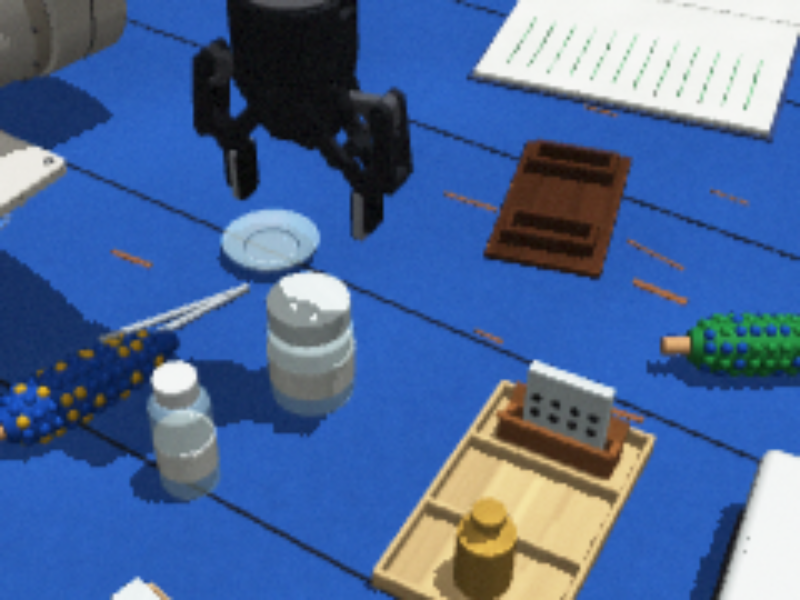

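The fingers, at (240,180) and (365,215), straddle the jar lid at (312,295), and the weight stands in its pocket at (485,545). I descend on the jar.

Call:
servo_tool --pt "0 -0.04 0.8 0 85" --pt "0 -0.04 1.6 0 85" --pt "0 -0.04 2.4 0 85" --pt "0 -0.04 3.2 0 85" --pt "0 -0.04 4 0 85" --pt "0 -0.04 4.6 0 85" --pt "0 -0.04 4.85 0 85" --pt "0 -0.04 4.85 0 85" --force 45

```text
t: 18.97
tcp_pos: [0.4677, 0.0079, 0.0253]
eef_rot: [[-0.081, 0.997, -0.003], [0.997, 0.081, 0.0], [0.001, -0.003, -1.0]]
contact_force: [0.1, 1.0, 0.0]
opening: 0.0852
finger_force: 0.0
```

Call:
servo_tool --pt "0 0 0 0 75" --pt "0 0 0 0 70" --pt "0 0 0 0 65" --pt "0 0 0 0 60" --pt "0 0 0 0 58" --pt "0 0 0 0 58"

```text
t: 19.47
tcp_pos: [0.4699, 0.0079, 0.0285]
eef_rot: [[-0.081, 0.997, 0.005], [0.997, 0.081, -0.0], [-0.001, 0.005, -1.0]]
contact_force: [3.2, 0.0, 7.6]
opening: 0.063
finger_force: 41.4
```

Run:
```python
from h import *
s=tray(*WID,0,-3.5);print(s)
go((469.2,8.1,160,4.5),(*s,160,-10.7))
```

```text
(np.float64(536.8501668461505), np.float64(-318.43914478790265))
[0.01, -0.0, -5.26, 0.03]
[-13.23, 1.63, -5.24, 3.07]
tcp [469.9   7.9  28.5] ang 4.7 open 63.0 ff 41.35804059449583 t 19.47 q [-0.16  0.28 -0.52  0.77  0.    1.33] F [3.2 0.  7.6]
```

Call:
servo_tool --pt "0 0 -0.3 0 58" --pt "0 0 -1 0 58" --pt "0 0 -2 0 58" --pt "0 0 -3.2 0 58" --pt "0 0 -4.4 0 58" --pt "-0.5 0 -5.2 0 58" --pt "-1.5 0.2 -5.4 0.3 58" --pt "-2.7 0.3 -5.4 0.6 58"

```text
t: 20.13
tcp_pos: [0.4814, -0.0584, 0.1646]
eef_rot: [[-0.03, 1.0, 0.004], [1.0, 0.03, -0.001], [-0.001, 0.004, -1.0]]
contact_force: [1.2, 1.5, -2.2]
opening: 0.0627
finger_force: 44.3
```

Call:
servo_tool --pt "-1.2 0.2 0 0.3 58" --pt "-2.4 0.3 0 0.6 58" --pt "-3.6 0.5 0 0.9 58" --pt "-4.8 0.7 0 1.2 58" --pt "-6 0.8 0 1.5 58" --pt "-7.2 1 0 1.8 58" --pt "-8.3 1.1 0 2.1 58" --pt "-9.2 1.2 0 2.4 58"

```text
t: 20.8
tcp_pos: [0.517, -0.2893, 0.162]
eef_rot: [[0.181, 0.983, -0.001], [0.983, -0.181, 0.0], [0.0, -0.001, -1.0]]
contact_force: [0.8, -0.3, -3.1]
opening: 0.063
finger_force: 44.3
```

Run:
```python
from h import *
s=tray(*WID,0,-3.5)
go((*s,160,-10.7),(*s,60,-10.7))
```

```text
[-1.0, 0.99, 0.08, 0.05]
[-1.0, 1.0, 4.08, 0.05]
tcp [ 517.  -289.3  162. ] ang -10.5 open 63.0 ff 44.27777313860133 t 20.8 q [-0.65  0.36 -0.01  1.2  -0.    1.1 ] F [ 0.8 -0.3 -3.1]
```

Call:
servo_tool --pt "-0.5 0.5 0 0 58" --pt "-0.95 0.95 0 0 58" --pt "-0.95 0.95 0.6 0 58" --pt "-0.95 0.95 1.5 0 58" --pt "-0.95 0.95 2.4 0 58" --pt "-0.95 0.95 3.2 0 58" --pt "-0.95 0.95 3.7 0 58" --pt "-0.95 0.95 3.9 0 58"

```text
t: 21.47
tcp_pos: [0.5353, -0.3142, 0.0623]
eef_rot: [[0.179, 0.984, -0.003], [0.984, -0.179, 0.003], [0.002, -0.004, -1.0]]
contact_force: [-0.9, -0.3, -3.8]
opening: 0.0627
finger_force: 44.3
```

Call:
servo_tool --pt "0 0 0.1 0 58" --pt "0 0 0.2 0 58" --pt "0 0 0.2 0 58"

```text
t: 21.72
tcp_pos: [0.5368, -0.3154, 0.0598]
eef_rot: [[0.179, 0.984, 0.001], [0.984, -0.179, -0.0], [-0.0, 0.001, -1.0]]
contact_force: [0.2, -0.4, -3.2]
opening: 0.0627
finger_force: 44.3
```

Run:
```python
from h import *
s=tray(*WID,0,-3.5)
go((*s,33,-10.7))
```

```text
[-0.12, 0.02, 1.07, 0.07]
tcp [ 536.8 -315.4   59.8] ang -10.3 open 62.7 ff 44.333075559698045 t 21.72 q [-0.67  0.47 -0.1   1.   -0.    1.09] F [ 0.2 -0.4 -3.2]
```

Call:
servo_tool --pt "-0.12 0 0.2 0 58" --pt "-0.12 0 0.4 0 58" --pt "-0.12 0 0.6 0 58" --pt "-0.12 0 0.8 0 58" --pt "-0.12 0 0.92 0 58" --pt "-0.12 0 1.0 0 58" --pt "-0.12 0 1.05 0 58" --pt "-0.12 0 1.05 0 58"

```text
t: 22.38
tcp_pos: [0.5361, -0.3182, 0.0329]
eef_rot: [[0.179, 0.984, -0.0], [0.984, -0.179, 0.0], [0.0, -0.0, -1.0]]
contact_force: [-0.1, 0.0, -2.9]
opening: 0.0626
finger_force: 44.4
```

Call:
servo_tool --pt "0 0 0.04 0 58" --pt "0 0 0.06 0 58" --pt "0 0 0.06 0 58"

```text
t: 22.63
tcp_pos: [0.5362, -0.3184, 0.0326]
eef_rot: [[0.179, 0.984, 0.001], [0.984, -0.179, -0.001], [-0.001, 0.001, -1.0]]
contact_force: [-2.5, 0.9, 5.5]
opening: 0.0625
finger_force: 45.2
```

The jar is on the floor. I release and retreat.

Call:
servo_tool --pt "0 0 -0.02 0 68" --pt "0 0 -0.02 0 76" --pt "0 0 -0.02 0 85" --pt "0 0 -0.02 0 85" --pt "0 0 -0.8 0 85" --pt "0 0 -2 0 85" --pt "0 0 -3.5 0 85" --pt "0 0 -5 0 85"

```text
t: 23.3
tcp_pos: [0.5357, -0.3178, 0.1574]
eef_rot: [[0.179, 0.984, -0.001], [0.984, -0.179, 0.001], [0.001, -0.001, -1.0]]
contact_force: [0.8, -0.5, 0.4]
opening: 0.0849
finger_force: 0.0
```

Run:
```python
from h import *
go((452.8,-110.7,160,4.5),(452.8,-110.7,36,4.5))
```

```text
[7.56, -4.75, -0.09, -2.97]
[7.55, -4.74, 4.87, -2.97]
tcp [ 535.7 -317.8  157.4] ang -10.3 open 84.9 ff 0.0 t 23.3 q [-0.67  0.41  0.06  1.22  0.    1.08] F [ 0.8 -0.5  0.4]
```

Call:
servo_tool --pt "0.9 -0.6 0 -0.4 66" --pt "1.9 -1.2 0 -0.8 66" --pt "2.9 -1.8 0 -1.2 66" --pt "3.9 -2.4 0 -1.6 66" --pt "4.9 -3.1 0 -2 66" --pt "5.9 -3.7 0 -2.4 66" --pt "6.9 -4.3 0 -2.8 66" --pt "7.5 -4.7 0 -2.97 66"

```text
t: 23.97
tcp_pos: [0.4529, -0.1104, 0.1566]
eef_rot: [[-0.081, 0.997, -0.0], [0.997, 0.081, 0.0], [0.0, -0.0, -1.0]]
contact_force: [0.1, 0.9, -0.4]
opening: 0.066
finger_force: 0.0
```

Call:
servo_tool --pt "0 0 0 0 66" --pt "0 0 0 0 66" --pt "0 0 0 0 66"

```text
t: 24.22
tcp_pos: [0.4547, -0.1131, 0.1567]
eef_rot: [[-0.078, 0.997, 0.001], [0.997, 0.078, -0.001], [-0.001, 0.001, -1.0]]
contact_force: [-0.8, 0.7, 0.6]
opening: 0.0659
finger_force: 0.0
```

Run:
```python
from h import *
go((452.8,-110.7,36,4.5))
c=cam('scene');cv2.imwrite('pics/p7.png',cv2.resize(c['image'][90:370,60:400],(800,600)))
```

```text
[0.11, -0.07, 4.83, 0.0]
tcp [ 454.7 -113.1  156.7] ang 4.5 open 65.9 ff 0.0 t 24.22 q [-0.42  0.16 -0.31  1.11 -0.    1.07] F [-0.8  0.7  0.6]
```

View pics/p7.png

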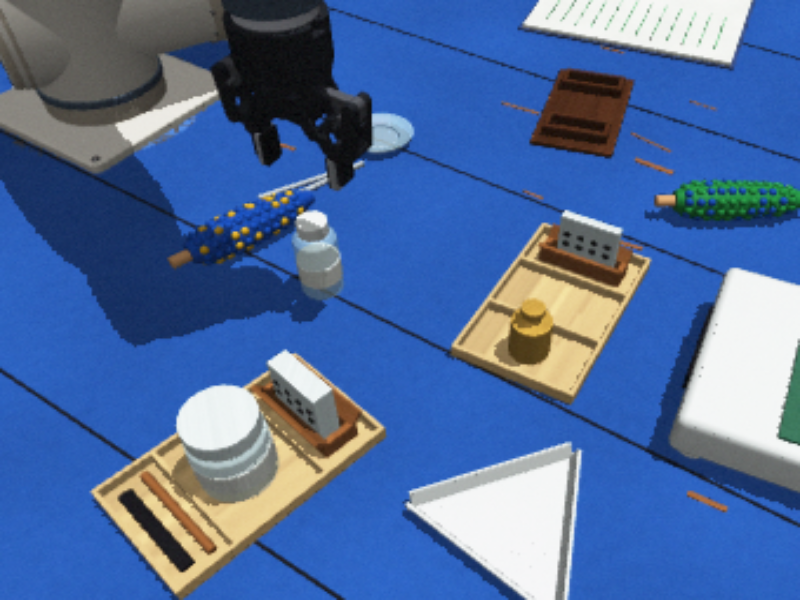

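The jar is upright in its pocket at (228,445) and the fingers straddle the bottle cap at (313,222). I descend.

Call:
servo_tool --pt "0.1 -0.07 0.6 0 66" --pt "0.1 -0.07 1.4 0 66" --pt "0.1 -0.07 2.2 0 66" --pt "0.1 -0.07 3 0 66" --pt "0.1 -0.07 3.8 0 66" --pt "0.1 -0.07 4.5 0 66" --pt "0.1 -0.07 4.8 0 66" --pt "0.1 -0.07 4.8 0 66" --force 40

```text
t: 24.93
tcp_pos: [0.4516, -0.1107, 0.0349]
eef_rot: [[-0.077, 0.997, -0.003], [0.997, 0.077, 0.001], [0.001, -0.003, -1.0]]
contact_force: [-0.8, -0.2, 0.9]
opening: 0.0657
finger_force: 0.0
```

Call:
servo_tool --pt "0 0 0 0 58" --pt "0 0 0 0 52" --pt "0 0 0 0 46" --pt "0 0 0 0 40" --pt "0 0 0 0 36" --pt "0 0 0 0 36" --pt "0 0 0 0 36"

```text
t: 25.52
tcp_pos: [0.4527, -0.1106, 0.0375]
eef_rot: [[-0.079, 0.997, 0.002], [0.997, 0.079, -0.001], [-0.001, 0.001, -1.0]]
contact_force: [-2.9, 0.1, 6.0]
opening: 0.0412
finger_force: 39.9
```

Run:
```python
from h import *
s=tray(*NAR,0,5.5);print(s)
go((452.8,-110.7,160,4.5),(*s,160,4.5))
```

```text
(np.float64(662.5684749734969), np.float64(-11.116954664467798))
[-0.01, 0.01, -4.9, 0.0]
[3.3, 8.69, -4.89, 0.0]
tcp [ 452.7 -110.6   37.5] ang 4.5 open 41.2 ff 39.90498696221039 t 25.52 q [-0.42  0.26 -0.51  0.79 -0.    1.07] F [-2.9  0.1  6. ]
```

Call:
servo_tool --pt "0 0 -0.3 0 36" --pt "0 0 -1 0 36" --pt "0 0 -2 0 36" --pt "0 0 -3.2 0 36" --pt "0 0 -4.4 0 36" --pt "0.3 0.8 -5 0 36" --pt "0.7 1.8 -5 0 36" --pt "1.1 2.9 -5 0 36"

```text
t: 26.18
tcp_pos: [0.5233, -0.077, 0.164]
eef_rot: [[-0.078, 0.997, 0.003], [0.997, 0.078, -0.001], [-0.001, 0.003, -1.0]]
contact_force: [0.6, -0.3, -2.1]
opening: 0.0413
finger_force: 40.9
```

Call:
servo_tool --pt "0.4 1.1 0 0 36" --pt "0.8 2.2 0 0 36" --pt "1.2 3.3 0 0 36" --pt "1.6 4.2 0 0 36" --pt "1.9 5 0 0 36" --pt "2.1 5.6 0 0 36" --pt "2.2 5.7 0 0 36" --pt "2.2 5.7 0 0 36"

```text
t: 26.85
tcp_pos: [0.6602, -0.0103, 0.1613]
eef_rot: [[-0.08, 0.997, -0.001], [0.997, 0.08, 0.0], [0.0, -0.001, -1.0]]
contact_force: [-0.4, 1.1, -2.0]
opening: 0.0414
finger_force: 41.0
```

Run:
```python
from h import *
s=tray(*NAR,0,5.5)
go((*s,60,4.5))
```

```text
[-0.04, 0.09, 4.05, 0.02]
tcp [660.2 -10.3 161.3] ang 4.6 open 41.4 ff 40.99770964239724 t 26.85 q [-0.14  0.47  0.17  1.27  0.    1.35] F [-0.4  1.1 -2. ]
```

Call:
servo_tool --pt "0 0.05 0.6 0 36" --pt "0 0.05 1.4 0 36" --pt "0 0.05 2.2 0 36" --pt "0 0.05 3 0 36" --pt "0 0.05 3.6 0 36" --pt "0 0.05 3.9 0 36" --pt "0 0.05 4.1 0 36" --pt "0 0.05 4.2 0 36"

```text
t: 27.52
tcp_pos: [0.6609, -0.0113, 0.0567]
eef_rot: [[-0.078, 0.997, -0.0], [0.997, 0.078, -0.0], [-0.0, -0.0, -1.0]]
contact_force: [0.2, 0.2, -1.4]
opening: 0.0414
finger_force: 41.0
```

Call:
servo_tool --pt "0 0 0.1 0 36" --pt "0 0 0.2 0 36" --pt "0 0 0.3 0 36" --pt "0 0 0.4 0 36" --pt "0 0 0.5 0 36" --pt "0 0 0.55 0 36" --pt "0 0 0.55 0 36"

```text
t: 28.1
tcp_pos: [0.6611, -0.011, 0.0424]
eef_rot: [[-0.079, 0.997, -0.001], [0.997, 0.079, 0.0], [0.0, -0.001, -1.0]]
contact_force: [-0.5, 0.4, -1.7]
opening: 0.0414
finger_force: 41.0
```

Call:
servo_tool --pt "0 0 0.04 0 36" --pt "0 0 0.06 0 36" --pt "0 0 0.08 0 36" --pt "0 0 0.08 0 36"

```text
t: 28.43
tcp_pos: [0.6614, -0.011, 0.0416]
eef_rot: [[-0.079, 0.997, 0.001], [0.997, 0.079, -0.0], [-0.0, 0.001, -1.0]]
contact_force: [-2.7, 0.2, 5.7]
opening: 0.0412
finger_force: 41.6
```

Call:
servo_tool --pt "0 0 -0.02 0 48" --pt "0 0 -0.02 0 56" --pt "0 0 -0.02 0 64" --pt "0 0 -0.02 0 64" --pt "0 0 -0.8 0 64" --pt "0 0 -2 0 64" --pt "0 0 -3.5 0 64" --pt "0 0 -5 0 64"

```text
t: 29.1
tcp_pos: [0.6607, -0.0109, 0.1665]
eef_rot: [[-0.079, 0.997, -0.002], [0.997, 0.079, 0.0], [0.0, -0.002, -1.0]]
contact_force: [0.8, -0.7, 0.4]
opening: 0.0638
finger_force: 0.0
```

Call:
servo_tool --pt "1 -1 -0.5 0 64" --pt "2 -2 -0.5 0 64" --pt "3 -3 -0.5 0 64" --pt "4 -4 -0.5 0 64" --pt "5 -5 -0.5 0 64" --pt "6 -6 -0.5 0 64" --pt "6 -6 -0.5 0 64" --pt "6 -6 -0.5 0 64"

```text
t: 29.77
tcp_pos: [0.4989, 0.1278, 0.1789]
eef_rot: [[-0.081, 0.997, 0.001], [0.997, 0.081, 0.0], [0.0, 0.001, -1.0]]
contact_force: [1.6, -0.3, -0.7]
opening: 0.064
finger_force: 0.0
```

Run:
```python
from h import *
a=cam('top')['image'][100:260,200:450];b=cam('scene')['image'][150:380,90:400]
cv2.imwrite('pics/p8.png',np.vstack([cv2.resize(a,(469,300)),cv2.resize(b,(469,300))]))
```

```text
(no output)
```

View pics/p8.png

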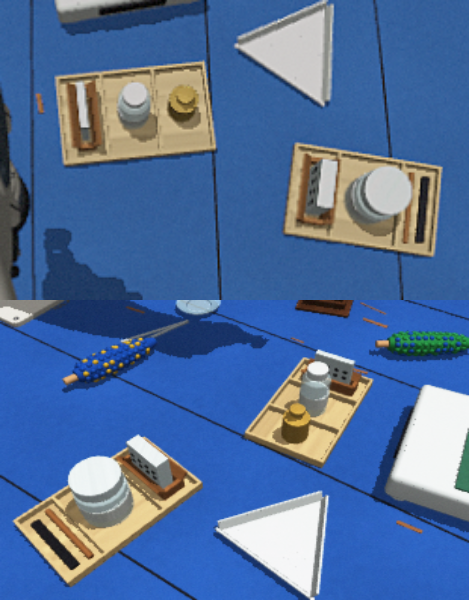

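All five items stand upright in their places. In the top view these are the plates at (82,112) and (320,188), the vial (133,100), the weight (183,100) and the jar (380,195). The arm is clear, so I hand in.

```bash
python3 -c "
from plant import env
print(env.sign_off())"
```

```text
the job is handed in; nothing more can be done
None
```

Both kits are made up and handed in at about 30 s on the robot's clock: the last pictures show both plates in their slots and the jar, bottle and weight upright in their pockets; sign-off returned no verdict.

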